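# Clear the bench gauge and close its jaw on the mandrel

## Task

The pink-capped squeeze bottle has been left in the way on the bench gauge: stand it upright in the yellow caddy and let go of it. Then slide the gauge's blue jaw along its bed until it pushes the standing mandrel against the brass spring plunger and you feel the spring clearly yield, gently, without ramming it against its hard stop, hold that pressure for a second, and leave the mandrel standing clamped there by the jaw. Leave the other things alone.

Things in the scene. Friction and masses are not known exactly. Their poses are not given: they have to be found in the camera images.
- bottle: white squeeze bottle with pink cap and band, standing upright: cylinder 44 mm across up to 62 mm, then a shoulder and a cap with a conical spout, 98 mm tall in all, about 0.2 kg. Origin: centre of its underside, z up.
- caddy: yellow open tray for bottles, outside 220 (its x) by 120 (its y) by 25 mm tall, walls and floor 5 mm thick. Origin: centre of its underside. Two other bottles stand near its +x end (x = 72, y = -26 and +26 mm); x from -100 to 40 mm is free. It stands left or right of the gauge; a grey bin of the same outline, 45 mm tall, stands on the other side.
- gauge: bench gauge, fixed to the table: aluminium bed 80 (x) by 370 (y) by 20 mm tall. Origin: centre of the bed's underside; the bed's top is at z = 20 mm. The blue jaw slides along the bed's +y towards a blue headstock with a dial at the +y end, 70 mm tall above the bed, which carries the brass plunger pad.
- plunger_zone (a point): middle of the zone, in height and width, where the brass pad's face lies: gauge y = 90 mm. The headstock was set by hand, so the real face is up to 10 mm either way along gauge y: not reported, it must be felt. The pad (44 mm wide, 36 mm tall) is sprung: it yields from 3 N, 1.5 N more per mm, and meets a hard stop after 6 mm (12 N).
- jaw: blue moving jaw on the bed, axes as the gauge. Origin: bottom of its back face, mid width, 0.5 mm above the bed. Block 50 mm wide (x), 30 thick (y 0 to 30, steel face at 30), 46 tall; foot 70 wide, 15 tall. Slides only along gauge y, from y = -150 mm, travel 200. Stiff: 7 N friction plus 20 N per m/s, which also keeps it where it is left. Push on its back face.
- mandrel: steel mandrel with a black rubber band standing upright on the bed between bottle and plunger: 50 mm across up to 56 mm, neck 42 mm across, 70 mm tall, about 0.45 kg. Origin: centre of its underside, z up. There is a gap between it and the plunger; it slides on the bed when the jaw pushes it.
- bottle_white: bystander: white squeeze bottle like the pink one but with a grey cap and band, in the caddy. Origin: centre of its underside.
- bottle_blue: bystander: the same with a blue cap and band, in the caddy. Origin: centre of its underside.
- coupler_a: bystander: red hose coupler, 58 mm across, 60 mm tall, standing in the grey bin. Origin: centre of its underside.
- coupler_b: bystander: another red hose coupler in the grey bin. Origin: centre of its underside.
- spare_a: bystander: spare mandrel with a purple band, 50 mm across, 70 mm tall, beyond the gauge. Origin: centre of its underside.
- spare_b: bystander: second spare mandrel with a purple band. Origin: centre of its underside.
- tape_roll: bystander: roll of paper tape lying flat, 90 mm across, 40 mm tall, beyond the gauge. Origin: centre of its underside.

How it is judged (in metres and radians):
On the way, in this order (a step that is already met when the one before it is completed fails the run):
1. the pink-capped bottle stands upright in the yellow caddy, at rest and released (x of bottle in the frame of caddy between -0.1 and 0.1 m and y of bottle in the frame of caddy between -0.05 and 0.05 m and z of bottle in the frame of caddy below 0.01 m and angle between bottle's own z axis and vertical below 0.1 rad and linear speed of bottle below 0.03 m/s and contact force between the fingers and bottle below 0.1 N), for 0.2 s.
2. the jaw presses the standing mandrel against the sprung plunger with more than 4 N for half a second (contact force between jaw and mandrel above 4 N and z of mandrel in the frame of gauge between 0.015 and 0.025 m and angle between mandrel's own z axis and vertical below 0.1 rad), for 0.5 s.
At the end, for the whole second after the job is handed in: The pink-capped bottle stands in the yellow caddy (within its walls, underside within 10 mm of the caddy's, upright within 0.1 rad, at rest); the mandrel stands on the gauge's bed (upright within 0.1 rad, at rest), still clamped between jaw and plunger with more than 2 N (x of bottle in the frame of caddy between -0.1 and 0.1 m and y of bottle in the frame of caddy between -0.05 and 0.05 m and z of bottle in the frame of caddy below 0.01 m and angle between each of bottle, mandrel's own z axis and vertical below 0.1 rad and linear speed of bottle below 0.03 m/s and z of mandrel in the frame of gauge between 0.015 and 0.025 m and contact force between jaw and mandrel above 2 N and linear speed of mandrel below 0.01 m/s); the robot touches nothing.
It fails at once if the jaw rams the mandrel with more than 22 N (contact force between jaw and mandrel above 22 N).
It fails at once if the mandrel or the bottle is knocked over (angle between mandrel's own z axis and vertical above 0.5 rad or angle between bottle's own z axis and vertical above 0.8 rad).
It fails at once if another thing is moved by more than 40 mm (distance of any of bottle_white, bottle_blue, coupler_a, coupler_b, spare_a, spare_b, tape_roll from where it was at the start of the episode above 0.04 m).
It also fails if it takes over 70 s, if anything falls off the work surface, if the arm or the gripper's body presses on something with over 40 N, if the wrist force passes 120 N, or if a joint passes its speed limit or range.

## Robot

A 6-joint arm with a two-finger parallel gripper is mounted at the origin on the work surface. World frame = base frame: x ahead of the robot, y to its left, z up, the work surface at z = 0. Lengths are in mm, angles in degrees, forces in N, time in s.
With the tool pointing down it reaches from about 350 to 775 mm from the base axis. Payload 5.5 kg.
Tool frame: the origin (TCP) lies at the very end of the fingers, on their centre line; the grasp point (between the pads) lies 19 mm behind it; z points along the fingers, y is the direction in which the jaws open and shut (so a half turn about z gives the same grasp; the last joint's range is limited). The gripper opens to 85 mm and grips with 20 to 120 N. Pads are 22 mm wide; open, the fingers measure 114 mm over their backs; the gripper's body (76 mm by 85 mm) begins 54 mm behind the grasp point. The pads swing forward as they close: fully open they stand 13 mm farther back than shut.
Start: joints at [-77.957, 17.945, 2.641, 74.691, 0, 82.002], TCP at [197.056, -540.223, 231.323] pointing down, gripper open.
Joint ranges: [-158.12, 158.12], [-49.38, 96.58], [-58.88, 72.47], [-126.05, 133.96], [-84.25, 85.87], [-180, 180]. Speed limits (degrees/s): [147.25, 147.25, 180, 180, 180, 180].

## Interface

Orientations are given as [roll, pitch, yaw] about the fixed x, y, z axes, in that order (R = Rz(yaw) Ry(pitch) Rx(roll)).
In Python, from rig import env gives the robot as it stands.
- The arm moves only by the tool send_rows, never from a script. Its argument "commands" is a list of rows, each an object of numbers: "dx", "dy", "dz": the shift along the world's x, y, z in mm; "yaw": the turn about the world's z in degrees. In form: [{"dx": .., "dy": .., "dz": .., "yaw": ..}, ...]. A call has 1 to 8 rows; each row is the pose to reach, as a shift and turn from the pose commanded when the call began; what a row does not reach only later rows make up. A row lasts 1/12 s, in which the tool goes at most 41.7 mm and 7.16 degrees, less where a joint would pass 70% of its speed; a pose out of reach is approached as far as the arm can. A call with a gripper value outside its range is refused whole. "claw" is the gripper command: -1 is fully open, 1 is shut, values between are in proportion, set as the call begins (left out, the last holds). The fingers move at their own pace and stop on an object; "force" is the grip in N (left out, the last holds). Time passes only in rows, so rows that repeat a pose let the fingers close. It gives the time, the measured TCP pose, the force and the opening at its end, in the units of the state.
- env.sense(): the state, without advancing time (a new reading comes with each control period).
- env.capture(name): name is "scene" or "top" or "wrist"; returns (picture, depth): 384x512x3 uint8, red, green, blue; 384x512 float32, mm along the optical axis (not along the pixel's ray), 0 where there is no reading.
- env.camera_info(name): a dict with "fx", "fy", "cx", "cy" (pixels), "rvec" (rotation vector, rad) and "tvec" (3), from world to camera coordinates, as OpenCV has them. Camera axes: x right, y down, z forward; pixel columns grow to the right and rows downward; lengths in mm; the calibration is good to about 2 mm. A picture is of the moment at which its call begins: read the wrist's pose just before it. camera_info takes no time and is no camera call; for the wrist camera it gives the pose at the moment of the call.
- env.job_done(): hands the job in, once; it reports no verdict.
The state is a dict: "clock": time; "joint_positions": joint angles; "qd": joint speeds; "tau": joint torques, N m; "tcp_pos": TCP position; "eef_rot": TCP orientation; "wrist_force": force on the tool from outside, world axes, zero at the start; "wrist_torque": the same for the moment, N m; "width": finger opening in mm.
Only numpy, scipy, OpenCV 4.12 (cv2) and the standard library are available. Lean on these libraries where they do the work, as an engineer would, in place of code of your own. Each camera call takes 0.05 s, during which the arm holds its last target. There are 200 camera calls.

## Working session

There is one attempt and no reset: what is moved stays moved. The work goes in short steps, Python scripts to look and compute and a tool call to move; the robot and the scene stay as the last step left them, time stands still between calls to the robot, and variables do not carry over. Pictures are saved under pics/ and viewed, about 8 in all and at most 12, crops included, and the job is handed in when it is done.

Besides the shell and the picture viewer there is one more tool, called as name(argument=value, ...) on one line, values as JSON. send_rows: Moves the arm, as the interface text tells. Its arguments: {"type":"object","properties":{"commands":{"type":"array"},"claw":{"type":"number"},"force":{"type":"number"}},"required":["commands"]}

```bash
mkdir -p pics; ls; cat > h.py <<'E'
import numpy as np, cv2
from rig import env
def cam(n):
    i=env.camera_info(n); R=cv2.Rodrigues(np.array(i['rvec'],float))[0]; return i,R,np.array(i['tvec'],float).ravel()
def cloud(n,depth):
    i,R,t=cam(n); v,u=np.mgrid[:384,:512]
    P=np.stack([(u-i['cx'])/i['fx']*depth,(v-i['cy'])/i['fy']*depth,depth],-1)
    W=(P-t)@R; W[depth<=0]=np.nan; return W
def save(n,p): cv2.imwrite('pics/'+n,p[:,:,::-1])
E
python3 - <<'E'
from h import *
s=env.sense(); print(s)
for n in ('top','scene'):
    p,d=env.capture(n); save(n+'0.png',p); np.savez('pics/'+n+'0.npz',p=p,W=cloud(n,d))
    i,R,t=cam(n); print(n,i['fx'],-R.T@t)
a=cv2.imread('pics/top0.png');
E
```

```text
pics
{'clock': 0.0, 'joint_positions': array([-7.79582848e+01,  1.79924750e+01,  2.57395652e+00,  7.46894603e+01,
       -1.00626956e-03,  8.20023081e+01]), 'qd': array([ 0.08438984, -0.08053251, -0.071314  ,  0.09389721, -0.11234762,
       -0.0286468 ]), 'tau': array([ 5.34078008e-04, -4.80631077e+01,  2.98530114e+01,  1.93834200e-02,
       -2.51505662e-04,  4.75811134e-06]), 'tcp_pos': array([ 196.91524452, -539.66800896,  230.37072856]), 'eef_rot': array([-1.79892931e+02, -1.40269501e-02,  2.00393950e+01]), 'wrist_force': array([ 0.62331053,  0.14295123, -0.76811328]), 'wrist_torque': array([0.04065602, 0.06541982, 0.01259465]), 'width': 85.11640600693606}
top 476.733325882699 [ 456.56961569    5.64773938 1586.22634875]
scene 485.08718613434496 [1566.17046653  -71.71874809 1125.59152515]
```

View pics/top0.png

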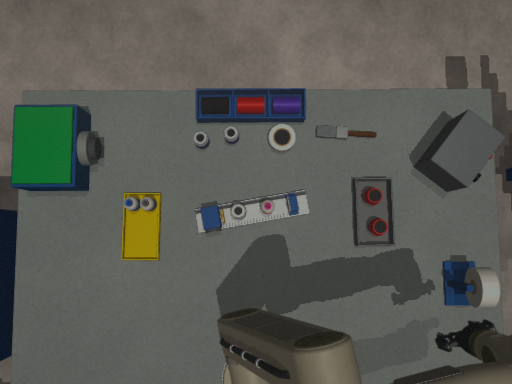

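View pics/scene0.png

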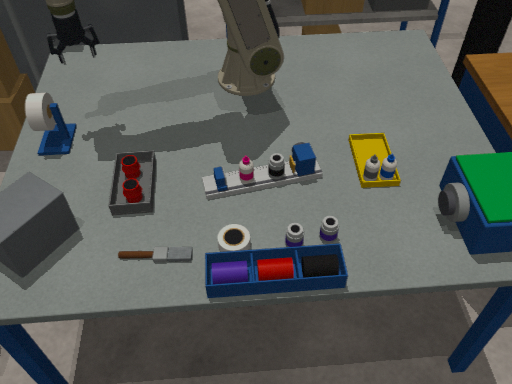

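The top view shows the caddy at about (141,226), with its bottles at the far end. On the gauge, the headstock is at (211,216), the mandrel at (238,211), the pink bottle at (268,206) and the jaw at (293,203). The bin is on the right. The scene view agrees.

```bash
python3 - <<'E'
from h import *
f=np.load('pics/top0.npz'); p=f['p']; W=f['W']; hsv=cv2.cvtColor(p,cv2.COLOR_RGB2HSV); H,S,V=[hsv[...,k].astype(int) for k in range(3)]
v,u=np.mgrid[:384,:512]
def reg(a,b,c,d): return (u>=a)&(u<=b)&(v>=c)&(v<=d)
def rep(n,m):
    Q=W[m]; Q=Q[~np.isnan(Q[:,0])]; print(n,len(Q),'med',np.median(Q,0).round(1),'min',Q.min(0).round(1),'max',Q.max(0).round(1)); return Q
i,R,t=cam('top'); C=-R.T@t
def ray(uv,z):
    d=R.T@np.array([(uv[0]-i['cx'])/i['fx'],(uv[1]-i['cy'])/i['fy'],1]); return (C+d*(z-C[2])/d[2]).round(1)
cad=reg(110,175,185,270)&(H>20)&(H<35)&(S>120)
rep('caddy',cad)
r=cv2.minAreaRect(np.argwhere(cad)[:,::-1].astype(np.float32)); b=cv2.boxPoints(r); print(r,[ray(x,25) for x in b],ray(r[0],25))
g=reg(185,320,180,240)
bed=g&(W[...,2]>14)&(W[...,2]<27); Q=rep('bed',bed)
r=cv2.minAreaRect(Q[:,:2].astype(np.float32)); print(r)
# everything >12mm
Q=W[g&(W[...,2]>12)]; r=cv2.minAreaRect(Q[:,:2].astype(np.float32)); print('gauge all',r)
blue=g&(H>100)&(H<125)&(S>120)
for n,m in(('head',blue&(u<225)),('jaw',blue&(u>280))):
    Q=rep(n,m); top=Q[Q[:,2]>Q[:,2].max()-6]; print(' top',cv2.minAreaRect(top[:,:2].astype(np.float32)))
pk=g&((H>150)|(H<3))&(S>90)&(u>255)&(u<280); Q=rep('pink',pk); print(np.c_[u[pk].mean(),v[pk].mean()])
for n,a in(('mand',reg(228,249,200,222)),('bot',reg(256,281,195,218))):
    for z0,z1 in((40,60),(60,80),(80,100),(100,125)):
        m=a&(W[...,2]>z0)&(W[...,2]<z1)
        if m.sum(): 
            Q=W[m]; print(n,z0,m.sum(),((Q.max(0)+Q.min(0))/2).round(1),np.ptp(Q,0).round(1), cv2.minEnclosingCircle(Q[:,:2].astype(np.float32)))
print(W[206,268],W[211,238],W[240,141],W[300,60])
c=cv2.resize(p[180:245,185:320],None,fx=5.5,fy=5.5,interpolation=cv2.INTER_CUBIC); save('crop.png',c)
E
```

```text
caddy 2138 med [470.9 382.9   6.7] min [379.5 318.8  -8.3] max [596.3 443.7  72.5]
((140.85447692871094, 226.01144409179688), (38.2059326171875, 67.22309112548828), 1.8476102352142334) [array([380.6, 443.2,  25. ]), array([599.6, 441. ,  25. ]), array([595.1, 315.3,  25. ]), array([376.2, 319.2,  25. ])] [487.2 379.7  25. ]
bed 1553 med [535.6  -3.3  20.5] min [ 467.  -167.8   14.1] max [604.  203.9  27. ]
((536.1026611328125, 17.88104248046875), (80.37228393554688, 370.12225341796875), 9.77287483215332)
gauge all ((532.717041015625, 17.220916748046875), (87.48947143554688, 370.19549560546875), 10.166354179382324)
head 359 med [513.2 147.1  91.2] min [478.8 116.3  74.8] max [547.9 176.4 103.6]
 top ((511.57647705078125, 145.7289581298828), (54.59615707397461, 38.94835662841797), 21.651866912841797)
jaw 138 med [ 554.7 -115.5   65.7] min [ 524.  -130.5   31.3] max [592.8 -98.   75.6]
 top ((558.8416748046875, -116.1294174194336), (46.89522933959961, 19.090011596679688), 11.4100923538208)
pink 37 med [546.4 -33.4 106.4] min [537.1 -43.8  91.1] max [556.2 -24.6 126.6]
[[267.65789474 205
[... 235 characters left out ...]
4 [531.9  61.6  88.9] [43.7 41.4 17. ] ((532.9326782226562, 61.71480178833008), 22.934282302856445)
bot 40 4 [531.9 -29.   48.9] [10.  32.2  5.3] ((533.552978515625, -29.017086029052734), 16.458864212036133)
bot 60 9 [544.8 -30.2  70. ] [37.7 35.3 17.9] ((547.0636596679688, -32.808101654052734), 22.156368255615234)
bot 80 106 [548.8 -32.9  90.5] [41.1 41.1 18.9] ((548.1775512695312, -32.11022186279297), 21.419891357421875)
bot 100 37 [547.8 -32.5 109.7] [21.4 22.  19.1] ((547.4671020507812, -32.82664489746094), 11.448694229125977)
[544.86393595 -33.44825728 126.63596767] [531.50444679  59.69741219  94.44421574] [441.51192105 382.73319039   6.68932643] [246.86300701 646.60327334  -1.51366899]
```

View pics/crop.png

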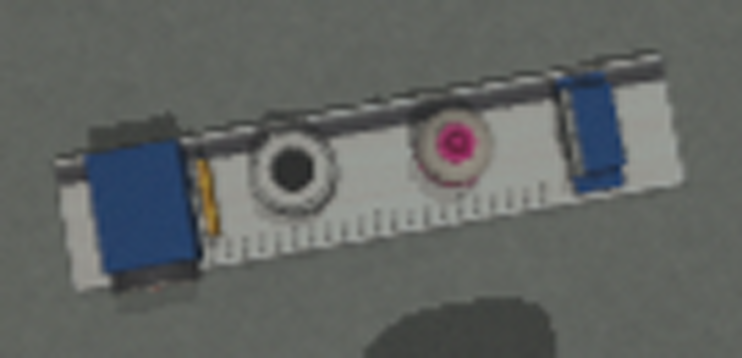

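Bed and sizes match the spec: 80x370 mm, yaw 9.8°. In world mm:

| Item | Position |
|---|---|
| Bottle | (547.5, -32.5) |
| Mandrel | (532.5, 61.5) |
| Caddy centre | (487, 380), with its x along world +x |

I'm moving above the bottle with the fingers opening across the bed (yaw 99.8).

send_rows(commands=[{"dx": 40, "dy": 0, "dz": 0, "yaw": 7}, {"dx": 190, "dy": 260, "dz": 0, "yaw": 40}, {"dx": 190, "dy": 260, "dz": 0, "yaw": 40}, {"dx": 190, "dy": 260, "dz": 0, "yaw": 50}, {"dx": 190, "dy": 260, "dz": 0, "yaw": 50}, {"dx": 190, "dy": 260, "dz": 0, "yaw": 60}, {"dx": 190, "dy": 260, "dz": 0, "yaw": 60}, {"dx": 190, "dy": 260, "dz": 0, "yaw": 60}], claw=-1)

```text
clock: 0.77
tcp_pos: [383.1, -285.6, 231.0]
eef_rot: [-180.0, -0.0, 77.5]
wrist_force: [1.8, -0.5, 0.3]
width: 85.2
```

send_rows(commands=[{"dx": 162, "dy": 250, "dz": -10, "yaw": 22}, {"dx": 162, "dy": 250, "dz": -10, "yaw": 22}, {"dx": 162, "dy": 250, "dz": -10, "yaw": 22}, {"dx": 162, "dy": 250, "dz": -10, "yaw": 22}, {"dx": 162, "dy": 250, "dz": -10, "yaw": 22}, {"dx": 162, "dy": 250, "dz": -10, "yaw": 22}, {"dx": 162, "dy": 250, "dz": -10, "yaw": 22}, {"dx": 162, "dy": 250, "dz": -10, "yaw": 22}])

```text
clock: 1.43
tcp_pos: [547.0, -32.5, 220.4]
eef_rot: [180.0, -0.1, 99.5]
wrist_force: [0.6, 0.1, -0.2]
width: 85.2
```

send_rows(commands=[{"dx": 0, "dy": 0, "dz": 0, "yaw": 0}, {"dx": 0, "dy": 0, "dz": 0, "yaw": 0}, {"dx": 0, "dy": 0, "dz": 0, "yaw": 0}])

```text
clock: 1.68
tcp_pos: [544.0, -38.5, 221.1]
eef_rot: [-179.9, 0.0, 99.1]
wrist_force: [-0.4, 0.4, -0.5]
width: 85.4
```

```bash
python3 - <<'E'
from h import *
i,R,t=cam('wrist'); C=-R.T@t
p,d=env.capture('wrist'); s=env.sense(); print(s['tcp_pos'],s['eef_rot'],C)
save('w1.png',p); W=cloud('wrist',d)
hsv=cv2.cvtColor(p,cv2.COLOR_RGB2HSV).astype(int)
m=(hsv[...,0]>150)&(hsv[...,1]>100)&(W[...,2]>75); Q=W[m]; print(m.sum(),np.median(Q,0),Q.min(0),Q.max(0))
T=Q[Q[:,2]>Q[:,2].max()-10]; print('tip',T.mean(0))
N=W[(W[...,2]>22)&(abs(W[...,0]-547)<35)&(abs(W[...,1]+32)<35)]
for z0,z1 in((30,50),(50,70),(70,85)):
    q=N[(N[:,2]>z0)&(N[:,2]<z1)]
    if len(q)>5: print(z0,len(q),q.min(0),q.max(0),(q.min(0)+q.max(0))/2)
E
```

```text
[544.04061223 -38.82406745 221.26027263] [-1.79965387e+02  5.54402272e-03  9.90708996e+01] [533.69558446  30.44767131 364.14512116]
395 [549.6344007  -30.95680393 105.97952997] [539.64083004 -48.04541464  90.72296198] [560.83641969 -21.97001212 120.19886007]
tip [550.08569185 -31.45923341 115.34493287]
30 53 [529.38094171 -26.17665839  30.1255024 ] [566.13407487 -10.74303022  49.37746272] [547.75750829 -18.45984431  39.75148256]
50 97 [528.673245   -30.29911274  50.26526162] [570.16685031 -10.60590678  69.62865456] [549.42004766 -20.45250976  59.94695809]
70 152 [528.4286954  -53.79371554  70.23640339] [571.55600954 -10.97221974  84.98848664] [549.99235247 -32.38296764  77.61244501]
```

View pics/w1.png

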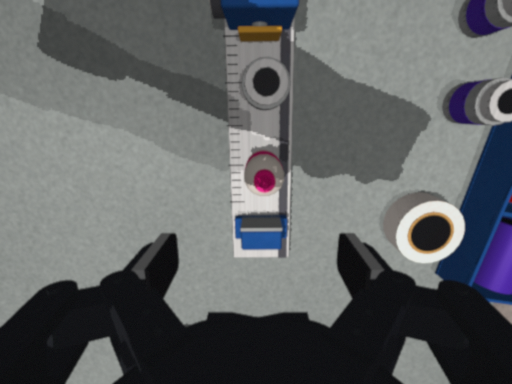

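The wrist view shows the pink cap at (263,180), the mandrel at (265,82), the jaw at (262,230) and the pad at (260,33). The bottle axis comes out at (549.7, -32). Descending now.

send_rows(commands=[{"dx": 5.5, "dy": 6.5, "dz": -30, "yaw": 0.7}, {"dx": 5.5, "dy": 6.5, "dz": -60, "yaw": 0.7}, {"dx": 5.5, "dy": 6.5, "dz": -90, "yaw": 0.7}, {"dx": 5.5, "dy": 6.5, "dz": -120, "yaw": 0.7}, {"dx": 5.5, "dy": 6.5, "dz": -145, "yaw": 0.7}, {"dx": 5.5, "dy": 6.5, "dz": -160, "yaw": 0.7}, {"dx": 5.5, "dy": 6.5, "dz": -171, "yaw": 0.7}, {"dx": 5.5, "dy": 6.5, "dz": -171, "yaw": 0.7}])

```text
clock: 2.4
tcp_pos: [547.7, -32.4, 47.9]
eef_rot: [-179.7, -0.1, 99.7]
wrist_force: [-0.8, -0.4, -0.7]
width: 85.4
```

send_rows(commands=[{"dx": 0, "dy": 0, "dz": 0, "yaw": 0}, {"dx": 0, "dy": 0, "dz": 0, "yaw": 0}, {"dx": 0, "dy": 0, "dz": 0, "yaw": 0}, {"dx": 0, "dy": 0, "dz": 0, "yaw": 0}, {"dx": 0, "dy": 0, "dz": 0, "yaw": 0}, {"dx": 0, "dy": 0, "dz": 0, "yaw": 0}, {"dx": 0, "dy": 0, "dz": 0, "yaw": 0}, {"dx": 0, "dy": 0, "dz": 0, "yaw": 0}], claw=1, force=30)

```text
clock: 3.07
tcp_pos: [551.1, -31.7, 51.8]
eef_rot: [179.9, 0.1, 99.9]
wrist_force: [-1.2, -1.5, 7.0]
width: 42.9
```

send_rows(commands=[{"dz": 5}, {"dz": 10}, {"dz": 15}, {"dz": 20}, {"dz": 20}, {"dz": 20}, {"dz": 20}])

```text
$.commands[0]: bad value
```

```bash
python3 - <<'E'
from h import *
s=env.sense(); print(s['clock'],s['tcp_pos'],s['eef_rot'],s['wrist_force'],s['width'])
p,d=env.capture('wrist'); q,_=env.capture('scene')
save('w2.png',np.hstack([p[60:384,130:400],cv2.resize(q[130:220,180:350],(510,324)[:2] if 0 else (510,270)) if 0 else cv2.copyMakeBorder(cv2.resize(q[130:220,190:340],(500,300)),0,24,0,0,0)]))
E
```

```text
3.0667 [551.12456574 -31.66835921  51.82597692] [1.79891009e+02 1.10175466e-01 9.98669472e+01] [-1.19622234 -1.52379075  6.95674487] 42.93887296053498
```

View pics/w2.png

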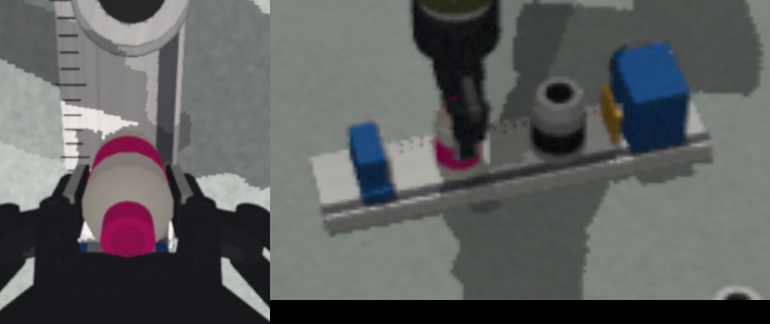

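The grasp looks centred, with the cap just below the palm. The lift call was refused because every row needs all four fields, so I'm resending it.

send_rows(commands=[{"dx": 0, "dy": 0, "dz": 5, "yaw": 0}, {"dx": 0, "dy": 0, "dz": 20, "yaw": 0}, {"dx": 0, "dy": 0, "dz": 45, "yaw": 0}, {"dx": 0, "dy": 0, "dz": 75, "yaw": 0}, {"dx": 0, "dy": 0, "dz": 105, "yaw": 0}, {"dx": 0, "dy": 0, "dz": 130, "yaw": 0}, {"dx": 0, "dy": 0, "dz": 145, "yaw": 0}, {"dx": 0, "dy": 0, "dz": 145, "yaw": 0}])

```text
clock: 3.83
tcp_pos: [552.5, -31.2, 199.5]
eef_rot: [179.6, 0.1, 99.9]
wrist_force: [1.2, -0.1, -1.7]
width: 43.2
```

send_rows(commands=[{"dx": 0, "dy": 0, "dz": 0, "yaw": 0}, {"dx": 0, "dy": 0, "dz": 0, "yaw": 0}])

```text
clock: 4.0
tcp_pos: [549.5, -30.8, 194.0]
eef_rot: [-179.9, -0.0, 99.9]
wrist_force: [-0.3, 0.3, -2.4]
width: 43.2
```

The bottle is held: wrist force is -2.4 N. Now carrying it to the caddy at about (445, 380).

send_rows(commands=[{"dx": -4, "dy": 15, "dz": 0, "yaw": 0}, {"dx": -11, "dy": 43, "dz": 0, "yaw": 0}, {"dx": -20, "dy": 78, "dz": 0, "yaw": 0}, {"dx": -29, "dy": 113, "dz": 0, "yaw": 0}, {"dx": -38, "dy": 148, "dz": 0, "yaw": 0}, {"dx": -47, "dy": 183, "dz": 0, "yaw": 0}, {"dx": -56, "dy": 218, "dz": 0, "yaw": 0}, {"dx": -65, "dy": 253, "dz": 0, "yaw": 0}])

```text
clock: 4.67
tcp_pos: [483.4, 223.2, 193.2]
eef_rot: [-179.8, 0.0, 99.9]
wrist_force: [1.0, -0.4, -0.6]
width: 43.3
```

send_rows(commands=[{"dx": -9, "dy": 35, "dz": 0, "yaw": 0}, {"dx": -18, "dy": 70, "dz": 0, "yaw": 0}, {"dx": -27, "dy": 105, "dz": 0, "yaw": 0}, {"dx": -34, "dy": 135, "dz": 0, "yaw": 0}, {"dx": -39, "dy": 152, "dz": 0, "yaw": 0}, {"dx": -40, "dy": 158, "dz": 0, "yaw": 0}, {"dx": -40, "dy": 158, "dz": 0, "yaw": 0}, {"dx": -40, "dy": 158, "dz": 0, "yaw": 0}])

```text
clock: 5.33
tcp_pos: [444.7, 379.1, 193.8]
eef_rot: [-179.9, 0.1, 99.9]
wrist_force: [-0.6, -0.9, -1.7]
width: 43.2
```

send_rows(commands=[{"dx": 0, "dy": 0, "dz": 0, "yaw": 0}, {"dx": 0, "dy": 0, "dz": 0, "yaw": 0}])

```text
clock: 5.5
tcp_pos: [445.7, 378.6, 195.0]
eef_rot: [-180.0, 0.0, 99.8]
wrist_force: [0.0, -0.1, -2.6]
width: 43.0
```

```bash
python3 - <<'E'
from h import *
s=env.sense(); print(s['clock'],s['tcp_pos'],s['eef_rot'],s['wrist_force'],s['width'])
p,d=env.capture('wrist'); W=cloud('wrist',d); save('w3.png',p)
hsv=cv2.cvtColor(p,cv2.COLOR_RGB2HSV).astype(int)
m=(hsv[...,0]>20)&(hsv[...,0]<35)&(hsv[...,1]>120)
Q=W[m]; Q=Q[~np.isnan(Q[:,0])]; print(len(Q),Q.min(0),Q.max(0)); rim=Q[abs(Q[:,2]-25)<5]; print('rim',len(rim),rim.min(0),rim.max(0),'floor',np.median(Q[Q[:,2]<12],0))
E
```

```text
5.5 [445.66167042 378.56225284 195.01264795] [-1.79967724e+02  3.20752841e-02  9.97696356e+01] [ 0.01063424 -0.14611113 -2.6075569 ] 43.04151989650447
12754 [376.1723041  310.60273856  -1.22849352] [601.90875509 443.92710358 207.18399603]
rim 1759 [380.63001609 321.2974024   20.06487322] [601.90875509 443.7333854   28.98743197] floor [471.72016062 389.47076411   5.58757291]
```

View pics/w3.png

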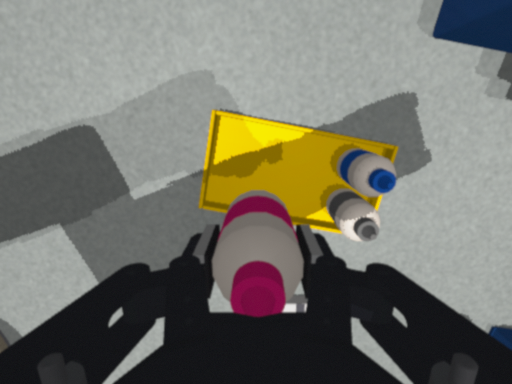

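The wrist view shows the bottle hanging upright and the caddy's free part below. The rim spans x 380..602 and y 321..444, so the target is good. Lowering.

send_rows(commands=[{"dx": 0, "dy": 1, "dz": -20, "yaw": 0}, {"dx": 0, "dy": 1, "dz": -50, "yaw": 0}, {"dx": 0, "dy": 1, "dz": -85, "yaw": 0}, {"dx": 0, "dy": 1, "dz": -115, "yaw": 0}, {"dx": 0, "dy": 1, "dz": -135, "yaw": 0}, {"dx": 0, "dy": 1, "dz": -145, "yaw": 0}, {"dx": 0, "dy": 1, "dz": -148, "yaw": 0}, {"dx": 0, "dy": 1, "dz": -148, "yaw": 0}])

```text
clock: 6.22
tcp_pos: [445.6, 380.4, 47.3]
eef_rot: [-180.0, 0.0, 99.8]
wrist_force: [0.5, 0.4, -1.1]
width: 43.1
```

send_rows(commands=[{"dx": 0, "dy": 0, "dz": -2, "yaw": 0}, {"dx": 0, "dy": 0, "dz": -4, "yaw": 0}, {"dx": 0, "dy": 0, "dz": -6, "yaw": 0}, {"dx": 0, "dy": 0, "dz": -8, "yaw": 0}, {"dx": 0, "dy": 0, "dz": -8, "yaw": 0}, {"dx": 0, "dy": 0, "dz": -8, "yaw": 0}])

```text
clock: 6.72
tcp_pos: [445.3, 381.0, 39.5]
eef_rot: [180.0, -0.0, 99.9]
wrist_force: [0.2, -0.2, -1.4]
width: 43.1
```

send_rows(commands=[{"dx": 0, "dy": 0, "dz": -0.5, "yaw": 0}, {"dx": 0, "dy": 0, "dz": -1, "yaw": 0}, {"dx": 0, "dy": 0, "dz": -1.5, "yaw": 0}, {"dx": 0, "dy": 0, "dz": -2, "yaw": 0}, {"dx": 0, "dy": 0, "dz": -2, "yaw": 0}])

```text
clock: 7.13
tcp_pos: [445.2, 380.9, 37.2]
eef_rot: [-180.0, 0.0, 99.9]
wrist_force: [-0.3, -0.5, -1.9]
width: 43.4
```

send_rows(commands=[{"dx": 0, "dy": 0, "dz": -0.5, "yaw": 0}, {"dx": 0, "dy": 0, "dz": -1, "yaw": 0}, {"dx": 0, "dy": 0, "dz": -1.5, "yaw": 0}, {"dx": 0, "dy": 0, "dz": -1.5, "yaw": 0}, {"dx": 0, "dy": 0, "dz": -1.5, "yaw": 0}])

```text
clock: 7.55
tcp_pos: [445.3, 381.0, 36.9]
eef_rot: [180.0, -0.0, 99.9]
wrist_force: [-3.4, -1.0, 6.9]
width: 43.1
```

The bottle has touched down, with the wrist force at +6.9 N. Releasing, then lifting.

send_rows(commands=[{"dx": 0, "dy": 0, "dz": 0, "yaw": 0}, {"dx": 0, "dy": 0, "dz": 0, "yaw": 0}, {"dx": 0, "dy": 0, "dz": 0, "yaw": 0}, {"dx": 0, "dy": 0, "dz": 0, "yaw": 0}, {"dx": 0, "dy": 0, "dz": 0, "yaw": 0}, {"dx": 0, "dy": 0, "dz": 0, "yaw": 0}, {"dx": 0, "dy": 0, "dz": 0, "yaw": 0}, {"dx": 0, "dy": 0, "dz": 0, "yaw": 0}], claw=-1)

```text
clock: 8.22
tcp_pos: [445.3, 380.9, 35.8]
eef_rot: [180.0, 0.0, 99.9]
wrist_force: [0.5, -0.5, 0.5]
width: 85.3
```

send_rows(commands=[{"dx": 0, "dy": 0, "dz": 5, "yaw": 0}, {"dx": 0, "dy": 0, "dz": 20, "yaw": 0}, {"dx": 0, "dy": 0, "dz": 45, "yaw": 0}, {"dx": 0, "dy": 0, "dz": 80, "yaw": 0}, {"dx": 0, "dy": 0, "dz": 115, "yaw": 0}, {"dx": 0, "dy": 0, "dz": 140, "yaw": 0}, {"dx": 0, "dy": 0, "dz": 160, "yaw": 0}, {"dx": 0, "dy": 0, "dz": 160, "yaw": 0}])

```text
clock: 8.88
tcp_pos: [447.5, 382.3, 201.6]
eef_rot: [179.5, -0.2, 99.9]
wrist_force: [0.1, -0.2, 0.3]
width: 85.4
```

```bash
python3 - <<'E'
from h import *
s=env.sense(); print(s['clock'],s['tcp_pos'],s['eef_rot'],s['wrist_force'],s['width'])
p,d=env.capture('wrist'); W=cloud('wrist',d); q,_=env.capture('scene')
save('w4.png',np.hstack([p[60:,100:450],cv2.copyMakeBorder(cv2.resize(q[110:210,300:420],(360,300)),0,24,0,0,0)]))
hsv=cv2.cvtColor(p,cv2.COLOR_RGB2HSV).astype(int)
m=(hsv[...,0]>150)&(hsv[...,1]>100); Q=W[m]; print(Q[Q[:,2]>Q[:,2].max()-10].mean(0), Q.max(0))
T=W[(abs(W[...,0]-446)<30)&(abs(W[...,1]-380)<30)&(W[...,2]>55)&(W[...,2]<72)]; print(T.min(0),T.max(0))
E
```

```text
8.8833 [447.47782649 382.34333131 201.597198  ] [179.52870715  -0.19413779  99.88071537] [ 0.0979226  -0.15308578  0.28815149] 85.36877630930496
[nan nan nan] [nan nan nan]
[422.72957639 358.74023247  55.11352392] [466.69781657 401.79494339  71.99551623]<stdin>:6: RuntimeWarning: Mean of empty slice.
  ret = um.true_divide(
```

View pics/w4.png

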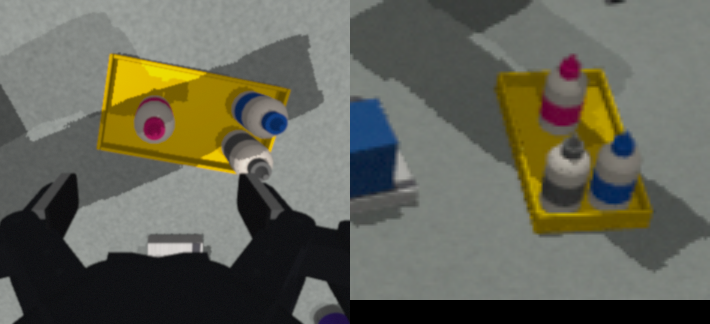

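The pink bottle stands upright in the caddy and is released; its body spans x 423..467 and y 359..402. Next, with the gripper closed, I go behind the jaw to about (567.5, -164).

send_rows(commands=[{"dx": 4, "dy": -15, "dz": 0, "yaw": 0}, {"dx": 10, "dy": -45, "dz": 0, "yaw": 0}, {"dx": 18, "dy": -82, "dz": 0, "yaw": 0}, {"dx": 27, "dy": -120, "dz": 0, "yaw": 0}, {"dx": 36, "dy": -158, "dz": 0, "yaw": 0}, {"dx": 45, "dy": -196, "dz": 0, "yaw": 0}, {"dx": 53, "dy": -234, "dz": 0, "yaw": 0}, {"dx": 61, "dy": -272, "dz": 0, "yaw": 0}], claw=1)

```text
clock: 9.65
tcp_pos: [505.3, 107.1, 194.2]
eef_rot: [-179.8, -0.0, 99.9]
wrist_force: [1.4, -0.4, 0.5]
width: -0.5
```

send_rows(commands=[{"dx": 9, "dy": -40, "dz": 0, "yaw": 0}, {"dx": 18, "dy": -80, "dz": 0, "yaw": 0}, {"dx": 27, "dy": -120, "dz": 0, "yaw": 0}, {"dx": 36, "dy": -160, "dz": 0, "yaw": 0}, {"dx": 45, "dy": -200, "dz": 0, "yaw": 0}, {"dx": 54, "dy": -235, "dz": 0, "yaw": 0}, {"dx": 60, "dy": -260, "dz": 0, "yaw": 0}, {"dx": 61, "dy": -273, "dz": 0, "yaw": 0}])

```text
clock: 10.32
tcp_pos: [567.1, -167.4, 193.7]
eef_rot: [-179.9, -0.0, 99.7]
wrist_force: [-0.0, -0.8, 0.2]
width: -0.1
```

send_rows(commands=[{"dx": 0, "dy": 0, "dz": 0, "yaw": 0}, {"dx": 0, "dy": 0, "dz": 0, "yaw": 0}, {"dx": 0, "dy": 0, "dz": 0, "yaw": 0}])

```text
clock: 10.57
tcp_pos: [566.5, -162.7, 195.1]
eef_rot: [-179.9, -0.1, 99.9]
wrist_force: [0.7, 0.4, 0.7]
width: -0.3
```

```bash
python3 - <<'E'
from h import *
s=env.sense(); print(s['clock'],s['tcp_pos'],s['eef_rot'],s['wrist_force'],s['width'])
p,d=env.capture('wrist'); W=cloud('wrist',d); save('w5.png',p); Z=W[...,2]
B=W[(Z>16)&(Z<25)&(W[...,0]>440)&(W[...,0]<640)&(W[...,1]<210)]; r=cv2.minAreaRect(B[:,:2].astype(np.float32)); print('bed',r)
g=(W-[536.1,17.9,0]); a=np.radians(9.77); gx=g[...,0]*np.cos(a)+g[...,1]*np.sin(a); gy=-g[...,0]*np.sin(a)+g[...,1]*np.cos(a)
def rep(n,m): print(n,m.sum(),'gx',np.percentile(gx[m],[2,98]).round(1),'gy',np.percentile(gy[m],[2,98]).round(1))
rep('bedstrip',(Z>17)&(Z<24)&(abs(gy)<60)&(abs(gx)<60))
rep('jawtop',(Z>60)&(Z<72)&(gy<-100)&(gy>-170)&(abs(gx)<45))
rep('mandtop',(Z>70)&(Z<95)&(gy>10)&(gy<75)&(abs(gx)<45))
hsv=cv2.cvtColor(p,cv2.COLOR_RGB2HSV).astype(int)
rep('brass',(hsv[...,0]>12)&(hsv[...,0]<30)&(hsv[...,1]>120)&(gy>60)&(gy<120)&(abs(gx)<40)&(Z>30))
E
```

```text
10.5667 [ 566.49051069 -162.67078893  195.06888832] [-1.79915949e+02 -9.16684802e-02  9.99276839e+01] [0.70021095 0.4361201  0.67922959] -0.3128420990423413
bed ((525.0389404296875, -173.21255493164062), (396.9950256347656, 166.1331024169922), 89.35497283935547)
bedstrip 4740 gx [-35.5  40.8] gy [-58.3  -1.6]
jawtop 1481 gx [-21.3  26.2] gy [-147.5 -119.2]Traceback (most recent call last):
  File "<stdin>", line 9, in <module>
  File "<stdin>", line 6, in rep
    return _quantile_unchecked(
        a, q, axis, out, overwrite_input, method, keepdims, weights)
    return _ureduce(a,
                    func=_quantile_ureduce_func,
    ...<5 lines>...
                    overwrite_input=overwrite_input,
                    method=method)
    r = func(a, **kwargs)
    result = _quantile(arr,
                       quantiles=q,
    ...<2 lines>...
                       out=out,
                       weights=wgt)
    slices_having_nans = np.isnan(arr[-1, ...])
                                  ~~~^^^^^^^^^
IndexError: index -1 is out of bounds for axis 0 with size 0
```

View pics/w5.png

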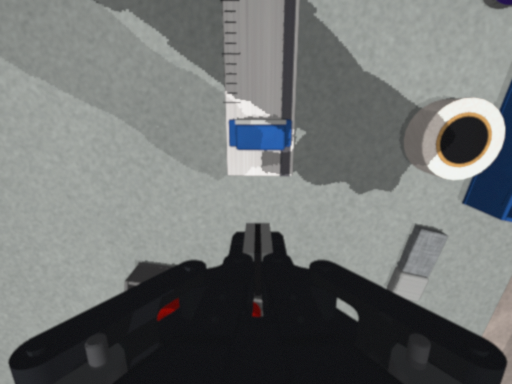

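The jaw at (260,135) is clear ahead, and its top measures gy -147..-119, as expected. Descending to z≈40.

send_rows(commands=[{"dx": 2, "dy": 0, "dz": -20, "yaw": -0.1}, {"dx": 2, "dy": 0, "dz": -55, "yaw": -0.1}, {"dx": 2, "dy": 0, "dz": -90, "yaw": -0.1}, {"dx": 2, "dy": 0, "dz": -120, "yaw": -0.1}, {"dx": 2, "dy": 0, "dz": -140, "yaw": -0.1}, {"dx": 2, "dy": 0, "dz": -150, "yaw": -0.1}, {"dx": 2, "dy": 0, "dz": -155, "yaw": -0.1}, {"dx": 2, "dy": 0, "dz": -155, "yaw": -0.1}])

```text
clock: 11.28
tcp_pos: [569.1, -163.0, 40.5]
eef_rot: [-180.0, -0.0, 99.9]
wrist_force: [-0.1, 0.9, 0.1]
width: 0.1
```

send_rows(commands=[{"dx": -0.2, "dy": 1, "dz": 0, "yaw": 0}, {"dx": -0.4, "dy": 2.5, "dz": 0, "yaw": 0}, {"dx": -0.8, "dy": 4.5, "dz": 0, "yaw": 0}, {"dx": -1.1, "dy": 6.5, "dz": 0, "yaw": 0}, {"dx": -1.5, "dy": 8.5, "dz": 0, "yaw": 0}, {"dx": -1.8, "dy": 10.5, "dz": 0, "yaw": 0}, {"dx": -2.1, "dy": 12.5, "dz": 0, "yaw": 0}, {"dx": -2.5, "dy": 14.5, "dz": 0, "yaw": 0}])

```text
clock: 11.95
tcp_pos: [566.8, -149.4, 40.9]
eef_rot: [180.0, 0.0, 99.8]
wrist_force: [0.4, 0.2, 0.2]
width: 0.3
```

send_rows(commands=[{"dx": -0.2, "dy": 1, "dz": 0, "yaw": 0}, {"dx": -0.4, "dy": 2, "dz": 0, "yaw": 0}, {"dx": -0.5, "dy": 3, "dz": 0, "yaw": 0}, {"dx": -0.7, "dy": 4, "dz": 0, "yaw": 0}, {"dx": -0.9, "dy": 5, "dz": 0, "yaw": 0}, {"dx": -1.0, "dy": 6, "dz": 0, "yaw": 0}, {"dx": -1.2, "dy": 7, "dz": 0, "yaw": 0}, {"dx": -1.4, "dy": 8, "dz": 0, "yaw": 0}])

```text
clock: 12.62
tcp_pos: [565.4, -141.5, 40.8]
eef_rot: [180.0, 0.0, 99.8]
wrist_force: [0.1, 0.4, -0.5]
width: -0.2
```

send_rows(commands=[{"dx": -0.2, "dy": 1.5, "dz": 0, "yaw": 0}, {"dx": -0.5, "dy": 3, "dz": 0, "yaw": 0}, {"dx": -0.8, "dy": 4.5, "dz": 0, "yaw": 0}, {"dx": -1.0, "dy": 6, "dz": 0, "yaw": 0}, {"dx": -1.3, "dy": 7.5, "dz": 0, "yaw": 0}, {"dx": -1.5, "dy": 9, "dz": 0, "yaw": 0}, {"dx": -1.8, "dy": 10.5, "dz": 0, "yaw": 0}, {"dx": -2.1, "dy": 12, "dz": 0, "yaw": 0}])

```text
clock: 13.28
tcp_pos: [563.8, -131.8, 40.9]
eef_rot: [180.0, 0.2, 99.7]
wrist_force: [1.1, -6.9, -3.2]
width: -0.1
```

The jaw is in contact and sliding at about 7 N. Pushing on at about 48 mm/s for roughly 95 mm, then slower.

send_rows(commands=[{"dx": -0.5, "dy": 3, "dz": 0, "yaw": 0}, {"dx": -1.2, "dy": 7, "dz": 0, "yaw": 0}, {"dx": -1.9, "dy": 11, "dz": 0, "yaw": 0}, {"dx": -2.6, "dy": 15, "dz": 0, "yaw": 0}, {"dx": -3.3, "dy": 19, "dz": 0, "yaw": 0}, {"dx": -4.0, "dy": 23, "dz": 0, "yaw": 0}, {"dx": -4.6, "dy": 27, "dz": 0, "yaw": 0}, {"dx": -5.3, "dy": 31, "dz": 0, "yaw": 0}])

```text
clock: 13.95
tcp_pos: [558.5, -100.8, 40.9]
eef_rot: [-180.0, 0.3, 99.7]
wrist_force: [0.1, -7.4, -3.0]
width: 0.1
```

send_rows(commands=[{"dx": -0.7, "dy": 4, "dz": 0, "yaw": 0}, {"dx": -1.4, "dy": 8, "dz": 0, "yaw": 0}, {"dx": -2.1, "dy": 12, "dz": 0, "yaw": 0}, {"dx": -2.8, "dy": 16, "dz": 0, "yaw": 0}, {"dx": -3.4, "dy": 20, "dz": 0, "yaw": 0}, {"dx": -4.1, "dy": 24, "dz": 0, "yaw": 0}, {"dx": -4.8, "dy": 28, "dz": 0, "yaw": 0}, {"dx": -5.5, "dy": 32, "dz": 0, "yaw": 0}])

```text
clock: 14.62
tcp_pos: [553.0, -68.7, 40.9]
eef_rot: [-180.0, 0.3, 99.7]
wrist_force: [0.4, -8.3, -2.5]
width: -0.1
```

send_rows(commands=[{"dx": -0.7, "dy": 4, "dz": 0, "yaw": 0}, {"dx": -1.4, "dy": 8, "dz": 0, "yaw": 0}, {"dx": -2.1, "dy": 12, "dz": 0, "yaw": 0}, {"dx": -2.8, "dy": 16, "dz": 0, "yaw": 0}, {"dx": -3.4, "dy": 20, "dz": 0, "yaw": 0}, {"dx": -4.1, "dy": 24, "dz": 0, "yaw": 0}, {"dx": -4.5, "dy": 26, "dz": 0, "yaw": 0}, {"dx": -4.6, "dy": 27, "dz": 0, "yaw": 0}])

```text
clock: 15.28
tcp_pos: [548.3, -41.3, 40.9]
eef_rot: [-180.0, 0.2, 99.7]
wrist_force: [0.8, -7.0, -2.0]
width: -0.1
```

```bash
python3 - <<'E'
from h import *
s=env.sense(); print(s['clock'],s['tcp_pos'],s['eef_rot'],s['wrist_force'])
q,_=env.capture('scene'); p,_=env.capture('wrist')
save('w6.png',np.hstack([p[0:300,130:400],cv2.resize(q[130:220,190:340],(500,300))]))
E
```

```text
15.2833 [548.28790562 -41.28364308  40.87545029] [-179.99706468    0.22749      99.71231789] [ 0.81718571 -6.96168648 -2.00545837]
```

View pics/w6.png

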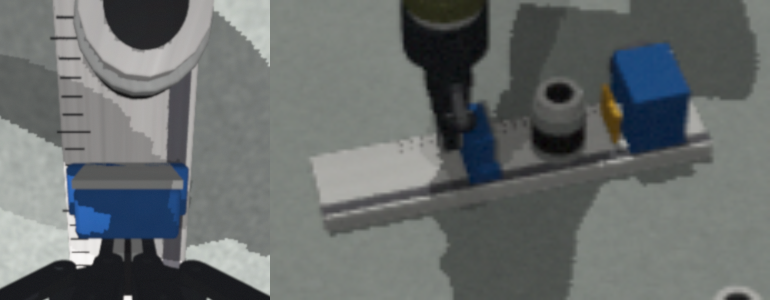

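The jaw is at about mid-bed, with the mandrel upright ahead and a gap of about 38 mm. Slowing down.

send_rows(commands=[{"dx": -0.4, "dy": 2.5, "dz": 0, "yaw": 0}, {"dx": -0.9, "dy": 5.5, "dz": 0, "yaw": 0}, {"dx": -1.5, "dy": 8.5, "dz": 0, "yaw": 0}, {"dx": -2.0, "dy": 11.5, "dz": 0, "yaw": 0}, {"dx": -2.5, "dy": 14.5, "dz": 0, "yaw": 0}, {"dx": -3.0, "dy": 17.5, "dz": 0, "yaw": 0}, {"dx": -3.5, "dy": 20.5, "dz": 0, "yaw": 0}, {"dx": -3.9, "dy": 22.5, "dz": 0, "yaw": 0}])

```text
clock: 16.05
tcp_pos: [544.4, -18.9, 40.9]
eef_rot: [-180.0, 0.2, 99.7]
wrist_force: [0.5, -7.0, -2.6]
width: 0.0
```

send_rows(commands=[{"dx": -0.2, "dy": 1, "dz": 0, "yaw": 0}, {"dx": -0.4, "dy": 2, "dz": 0, "yaw": 0}, {"dx": -0.5, "dy": 3, "dz": 0, "yaw": 0}, {"dx": -0.7, "dy": 4, "dz": 0, "yaw": 0}, {"dx": -0.9, "dy": 5, "dz": 0, "yaw": 0}, {"dx": -1.0, "dy": 6, "dz": 0, "yaw": 0}, {"dx": -1.2, "dy": 7, "dz": 0, "yaw": 0}, {"dx": -1.4, "dy": 8, "dz": 0, "yaw": 0}])

```text
clock: 16.72
tcp_pos: [543.1, -11.0, 40.9]
eef_rot: [180.0, 0.2, 99.7]
wrist_force: [1.7, -7.2, -2.8]
width: 0.2
```

send_rows(commands=[{"dx": -0.2, "dy": 1, "dz": 0, "yaw": 0}, {"dx": -0.4, "dy": 2, "dz": 0, "yaw": 0}, {"dx": -0.5, "dy": 3, "dz": 0, "yaw": 0}, {"dx": -0.7, "dy": 4, "dz": 0, "yaw": 0}, {"dx": -0.9, "dy": 5, "dz": 0, "yaw": 0}, {"dx": -1.0, "dy": 6, "dz": 0, "yaw": 0}, {"dx": -1.2, "dy": 7, "dz": 0, "yaw": 0}, {"dx": -1.4, "dy": 8, "dz": 0, "yaw": 0}])

```text
clock: 17.38
tcp_pos: [541.9, -4.2, 40.9]
eef_rot: [-180.0, 0.4, 99.7]
wrist_force: [1.2, -11.2, -2.5]
width: -0.0
```

The force has risen to 11 N as the jaw face reaches the mandrel (gy ≈ 19). Creeping on.

send_rows(commands=[{"dx": -0.1, "dy": 0.6, "dz": 0, "yaw": 0}, {"dx": -0.2, "dy": 1.2, "dz": 0, "yaw": 0}, {"dx": -0.3, "dy": 1.8, "dz": 0, "yaw": 0}, {"dx": -0.4, "dy": 2.4, "dz": 0, "yaw": 0}, {"dx": -0.5, "dy": 3, "dz": 0, "yaw": 0}, {"dx": -0.6, "dy": 3.6, "dz": 0, "yaw": 0}])

```text
clock: 17.88
tcp_pos: [541.3, -0.7, 40.9]
eef_rot: [-180.0, 0.4, 99.6]
wrist_force: [1.4, -11.2, -1.9]
width: 0.2
```

send_rows(commands=[{"dx": -0.1, "dy": 0.6, "dz": 0, "yaw": 0}, {"dx": -0.2, "dy": 1.2, "dz": 0, "yaw": 0}, {"dx": -0.3, "dy": 1.8, "dz": 0, "yaw": 0}, {"dx": -0.4, "dy": 2.4, "dz": 0, "yaw": 0}, {"dx": -0.5, "dy": 3, "dz": 0, "yaw": 0}, {"dx": -0.6, "dy": 3.6, "dz": 0, "yaw": 0}])

```text
clock: 18.38
tcp_pos: [540.7, 3.0, 40.9]
eef_rot: [-180.0, 0.4, 99.6]
wrist_force: [1.2, -11.0, -3.2]
width: -0.3
```

send_rows(commands=[{"dx": -0.1, "dy": 0.6, "dz": 0, "yaw": 0}, {"dx": -0.2, "dy": 1.2, "dz": 0, "yaw": 0}, {"dx": -0.3, "dy": 1.8, "dz": 0, "yaw": 0}, {"dx": -0.4, "dy": 2.4, "dz": 0, "yaw": 0}])

```text
clock: 18.72
tcp_pos: [540.2, 5.4, 40.9]
eef_rot: [-180.0, 0.4, 99.6]
wrist_force: [1.2, -11.4, -2.1]
width: -0.2
```

send_rows(commands=[{"dx": -0.1, "dy": 0.6, "dz": 0, "yaw": 0}, {"dx": -0.2, "dy": 1.2, "dz": 0, "yaw": 0}, {"dx": -0.3, "dy": 1.8, "dz": 0, "yaw": 0}, {"dx": -0.4, "dy": 2.4, "dz": 0, "yaw": 0}])

```text
clock: 19.05
tcp_pos: [539.8, 7.8, 40.9]
eef_rot: [-180.0, 0.4, 99.6]
wrist_force: [1.5, -11.1, -2.1]
width: -0.1
```

```bash
python3 - <<'E'
from h import *
s=env.sense(); print(s['clock'],s['tcp_pos'],s['eef_rot'],s['wrist_force'])
i,R,t=cam('wrist'); p,d=env.capture('wrist'); W=cloud('wrist',d); q,_=env.capture('scene')
save('w7.png',np.hstack([p[0:300,130:400],cv2.resize(q[130:220,190:340],(500,300))]))
g=(W-[536.1,17.9,0]); a=np.radians(9.77); gy=-g[...,0]*np.sin(a)+g[...,1]*np.cos(a);gx=g[...,0]*np.cos(a)+g[...,1]*np.sin(a)
m=(W[...,2]>60)&(W[...,2]<72)&(gy<50)&(gy>-20)&(abs(gx)<35); print('jawtop gy',np.percentile(gy[m],[2,98]),m.sum())
m=(W[...,2]>72)&(W[...,2]<95)&(gy<95)&(gy>15)&(abs(gx)<35); print('mand gy',np.percentile(gy[m],[2,98]),np.percentile(gx[m],[2,98]),m.sum())
E
```

```text
19.05 [539.83533325   7.76528883  40.89146612] [-179.98614897    0.36815577   99.64039661] [  1.48885044 -11.06099859  -2.11528309]
jawtop gy [-2.96112278 30.85690654] 6736
mand gy [37.54371677 77.24653431] [-12.78147982  26.53898254] 12875
```

View pics/w7.png

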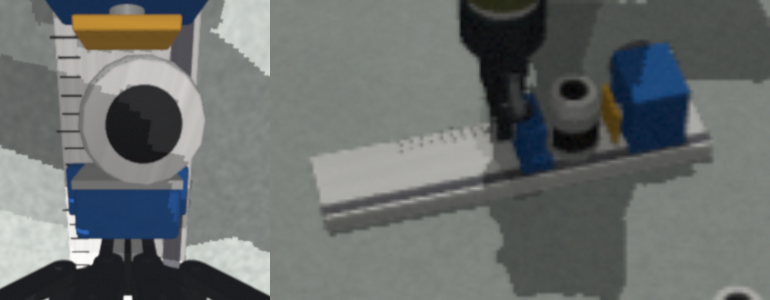

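The jaw is seated on the mandrel and the brass pad is still a few mm ahead. The baseline push is 11.1 N. Continuing in small steps.

send_rows(commands=[{"dx": -0.1, "dy": 0.6, "dz": 0, "yaw": 0}, {"dx": -0.2, "dy": 1.2, "dz": 0, "yaw": 0}, {"dx": -0.3, "dy": 1.8, "dz": 0, "yaw": 0}, {"dx": -0.3, "dy": 2.0, "dz": 0, "yaw": 0}])

```text
clock: 19.48
tcp_pos: [539.5, 9.8, 40.9]
eef_rot: [-180.0, 0.4, 99.6]
wrist_force: [0.2, -11.8, -1.4]
width: 0.0
```

send_rows(commands=[{"dx": -0.1, "dy": 0.5, "dz": 0, "yaw": 0}, {"dx": -0.2, "dy": 1, "dz": 0, "yaw": 0}, {"dx": -0.3, "dy": 1.5, "dz": 0, "yaw": 0}, {"dx": -0.3, "dy": 2.0, "dz": 0, "yaw": 0}])

```text
clock: 19.82
tcp_pos: [539.1, 11.8, 40.9]
eef_rot: [-180.0, 0.4, 99.6]
wrist_force: [0.3, -11.4, -2.0]
width: -0.1
```

send_rows(commands=[{"dx": -0.1, "dy": 0.5, "dz": 0, "yaw": 0}, {"dx": -0.2, "dy": 1, "dz": 0, "yaw": 0}, {"dx": -0.3, "dy": 1.5, "dz": 0, "yaw": 0}, {"dx": -0.3, "dy": 2.0, "dz": 0, "yaw": 0}])

```text
clock: 20.15
tcp_pos: [538.8, 13.8, 40.9]
eef_rot: [-180.0, 0.4, 99.6]
wrist_force: [0.5, -10.7, -3.3]
width: -0.0
```

send_rows(commands=[{"dx": -0.1, "dy": 0.5, "dz": 0, "yaw": 0}, {"dx": -0.2, "dy": 1, "dz": 0, "yaw": 0}, {"dx": -0.3, "dy": 1.5, "dz": 0, "yaw": 0}, {"dx": -0.3, "dy": 2.0, "dz": 0, "yaw": 0}])

```text
clock: 20.48
tcp_pos: [538.5, 15.8, 40.9]
eef_rot: [-180.0, 0.4, 99.6]
wrist_force: [0.4, -11.4, -1.2]
width: -0.0
```

send_rows(commands=[{"dx": -0.1, "dy": 0.5, "dz": 0, "yaw": 0}, {"dx": -0.2, "dy": 1, "dz": 0, "yaw": 0}, {"dx": -0.3, "dy": 1.5, "dz": 0, "yaw": 0}, {"dx": -0.3, "dy": 2.0, "dz": 0, "yaw": 0}])

```text
clock: 20.82
tcp_pos: [538.2, 17.8, 40.9]
eef_rot: [-180.0, 0.4, 99.6]
wrist_force: [0.4, -11.8, -1.4]
width: 0.0
```

```bash
python3 - <<'E'
from h import *
s=env.sense(); print(s['wrist_force'])
p,d=env.capture('wrist'); save('w8.png',p); W=cloud('wrist',d)
g=(W-[536.1,17.9,0]); a=np.radians(9.77); gy=-g[...,0]*np.sin(a)+g[...,1]*np.cos(a);gx=g[...,0]*np.cos(a)+g[...,1]*np.sin(a)
hsv=cv2.cvtColor(p,cv2.COLOR_RGB2HSV).astype(int)
b=(hsv[...,0]>12)&(hsv[...,0]<28)&(hsv[...,1]>120)&(gy>60)&(gy<140)&(abs(gx)<40); print('brass',b.sum(),np.percentile(gy[b],[2,50,98]),np.nanpercentile(W[b][:,2],[2,50,98]))
for z0,z1 in((40,55),(55,72),(72,86),(86,96)):
    m=(W[...,2]>z0)&(W[...,2]<z1)&(gy<115)&(gy>35)&(abs(gx-5)<8)&~b; print(z0,m.sum(),np.percentile(gy[m],[2,98]) if m.sum() else '')
E
```

```text
[  0.41257013 -11.78829223  -1.39578706]
brass 1823 [91.39036306 94.00423275 97.09302175] [38.21348354 62.23605298 63.7814665 ]
40 465 [ 99.65183321 104.33126626]
55 914 [ 35.27807728 104.3972437 ]
72 955 [ 43.8802953  104.43280918]
86 5732 [47.00790221 85.41579491]
```

The brass face is at gy ≈ 91.4 and the mandrel's leading edge at ≈ 91.2, so contact is imminent. Going 1 mm at a time.

send_rows(commands=[{"dx": -0.1, "dy": 0.5, "dz": 0, "yaw": 0}, {"dx": -0.2, "dy": 1, "dz": 0, "yaw": 0}, {"dx": -0.2, "dy": 1, "dz": 0, "yaw": 0}])

```text
clock: 21.12
tcp_pos: [538.0, 18.4, 40.9]
eef_rot: [-180.0, 0.4, 99.6]
wrist_force: [0.6, -12.7, -1.1]
width: -0.2
```

send_rows(commands=[{"dx": -0.1, "dy": 0.5, "dz": 0, "yaw": 0}, {"dx": -0.2, "dy": 1, "dz": 0, "yaw": 0}, {"dx": -0.2, "dy": 1, "dz": 0, "yaw": 0}])

```text
clock: 21.37
tcp_pos: [537.9, 18.8, 40.9]
eef_rot: [-180.0, 0.5, 99.6]
wrist_force: [1.2, -13.6, -2.6]
width: 0.1
```

send_rows(commands=[{"dx": -0.1, "dy": 0.5, "dz": 0, "yaw": 0}, {"dx": -0.2, "dy": 1, "dz": 0, "yaw": 0}, {"dx": -0.2, "dy": 1, "dz": 0, "yaw": 0}])

```text
clock: 21.62
tcp_pos: [537.9, 19.5, 40.9]
eef_rot: [-180.0, 0.5, 99.6]
wrist_force: [1.0, -15.8, -2.4]
width: -0.1
```

send_rows(commands=[{"dx": -0.1, "dy": 0.5, "dz": 0, "yaw": 0}, {"dx": -0.2, "dy": 1, "dz": 0, "yaw": 0}, {"dx": -0.2, "dy": 1, "dz": 0, "yaw": 0}])

```text
clock: 21.87
tcp_pos: [537.8, 20.2, 41.0]
eef_rot: [-180.0, 0.6, 99.6]
wrist_force: [0.7, -16.2, -3.0]
width: -0.1
```

The spring is yielding: about 1.5 mm of travel, with force 11.4 → 16.3 N. I'll go a little more, then hold for over 1 s.

send_rows(commands=[{"dx": -0.1, "dy": 0.5, "dz": 0, "yaw": 0}, {"dx": -0.2, "dy": 1, "dz": 0, "yaw": 0}, {"dx": -0.3, "dy": 1.5, "dz": 0, "yaw": 0}, {"dx": -0.3, "dy": 1.5, "dz": 0, "yaw": 0}])

```text
clock: 22.2
tcp_pos: [537.5, 21.2, 41.0]
eef_rot: [-180.0, 0.6, 99.6]
wrist_force: [2.2, -18.5, -2.9]
width: -0.1
```

send_rows(commands=[{"dx": 0, "dy": 0.5, "dz": 0, "yaw": 0}, {"dx": 0, "dy": 0.5, "dz": 0, "yaw": 0}, {"dx": 0, "dy": 0.5, "dz": 0, "yaw": 0}, {"dx": 0, "dy": 0.5, "dz": 0, "yaw": 0}, {"dx": 0, "dy": 0.5, "dz": 0, "yaw": 0}, {"dx": 0, "dy": 0.5, "dz": 0, "yaw": 0}, {"dx": 0, "dy": 0.5, "dz": 0, "yaw": 0}, {"dx": 0, "dy": 0.5, "dz": 0, "yaw": 0}])

```text
clock: 22.87
tcp_pos: [537.5, 21.5, 41.0]
eef_rot: [-180.0, 0.6, 99.6]
wrist_force: [0.2, -18.3, -3.7]
width: -0.1
```

send_rows(commands=[{"dx": 0, "dy": 0, "dz": 0, "yaw": 0}, {"dx": 0, "dy": 0, "dz": 0, "yaw": 0}, {"dx": 0, "dy": 0, "dz": 0, "yaw": 0}, {"dx": 0, "dy": 0, "dz": 0, "yaw": 0}, {"dx": 0, "dy": 0, "dz": 0, "yaw": 0}, {"dx": 0, "dy": 0, "dz": 0, "yaw": 0}, {"dx": 0, "dy": 0, "dz": 0, "yaw": 0}, {"dx": 0, "dy": 0, "dz": 0, "yaw": 0}])

```text
clock: 23.53
tcp_pos: [537.5, 21.5, 40.9]
eef_rot: [-180.0, 0.6, 99.5]
wrist_force: [1.1, -19.0, -2.9]
width: -0.4
```

Held for 1.3 s at about 18.5 N, with the spring at about 7 N and roughly 3 mm of yield. Backing off slowly, then up.

send_rows(commands=[{"dx": 0.1, "dy": -0.5, "dz": 0, "yaw": 0}, {"dx": 0.2, "dy": -1, "dz": 0, "yaw": 0}, {"dx": 0.3, "dy": -2, "dz": 0, "yaw": 0}, {"dx": 0.5, "dy": -3, "dz": 0, "yaw": 0}, {"dx": 0.9, "dy": -5, "dz": 0, "yaw": 0}, {"dx": 1.4, "dy": -8, "dz": 0, "yaw": 0}, {"dx": 2.1, "dy": -12, "dz": 0, "yaw": 0}, {"dx": 3.4, "dy": -20, "dz": 0, "yaw": 0}])

```text
clock: 24.2
tcp_pos: [539.9, 7.4, 40.8]
eef_rot: [180.0, -0.0, 99.9]
wrist_force: [-0.3, 0.5, -0.3]
width: 0.2
```

send_rows(commands=[{"dx": 2, "dy": -10, "dz": 5, "yaw": 0}, {"dx": 2, "dy": -10, "dz": 20, "yaw": 0}, {"dx": 2, "dy": -10, "dz": 45, "yaw": 0}, {"dx": 2, "dy": -10, "dz": 75, "yaw": 0}, {"dx": 2, "dy": -10, "dz": 105, "yaw": 0}, {"dx": 2, "dy": -10, "dz": 130, "yaw": 0}, {"dx": 2, "dy": -10, "dz": 140, "yaw": 0}, {"dx": 2, "dy": -10, "dz": 140, "yaw": 0}])

```text
clock: 24.87
tcp_pos: [544.1, -3.9, 184.1]
eef_rot: [179.7, 0.1, 99.8]
wrist_force: [0.4, -0.4, -1.3]
width: -0.0
```

send_rows(commands=[{"dx": 0, "dy": 0, "dz": 0, "yaw": 0}, {"dx": 0, "dy": 0, "dz": 0, "yaw": 0}, {"dx": 0, "dy": 0, "dz": 0, "yaw": 0}, {"dx": 0, "dy": 0, "dz": 0, "yaw": 0}])

```text
clock: 25.2
tcp_pos: [541.0, -3.0, 179.1]
eef_rot: [-179.8, -0.1, 99.8]
wrist_force: [0.3, -0.1, -0.8]
width: -0.0
```

```bash
python3 - <<'E'
from h import *
s=env.sense(); print(s['clock'],s['tcp_pos'],s['wrist_force'])
p,d=env.capture('wrist'); W=cloud('wrist',d); q,_=env.capture('scene')
save('w9.png',np.hstack([p[0:300,130:400],cv2.resize(q[110:230,190:430],(530,300))]))
g=(W-[536.1,17.9,0]); a=np.radians(9.77); gy=-g[...,0]*np.sin(a)+g[...,1]*np.cos(a);gx=g[...,0]*np.cos(a)+g[...,1]*np.sin(a)
hsv=cv2.cvtColor(p,cv2.COLOR_RGB2HSV).astype(int)
b=(hsv[...,0]>12)&(hsv[...,0]<28)&(hsv[...,1]>120)&(gy>60)&(gy<140)&(abs(gx)<40); print('brass',b.sum(),np.percentile(gy[b],[2,50,98]))
m=(W[...,2]>86)&(W[...,2]<96)&(gy<115)&(gy>35)&(abs(gx-5)<8); print('rim',m.sum(),np.percentile(gy[m],[2,98]),np.median(W[m][:,2]))
m=(W[...,2]>62)&(W[...,2]<70)&(gy<60)&(gy>-20)&(abs(gx)<20); print('jawtop',np.percentile(gy[m],[2,98]))
E
```

```text
25.2 [540.99705096  -2.99515242 179.10761092] [ 0.32927496 -0.10896819 -0.79985205]
brass 365 [94.48762494 97.15225486 99.76165369]
rim 1396 [ 51.12528192 114.1765524 ] 91.01504540679855
jawtop [15.95026784 44.38422911]
```

View pics/w9.png

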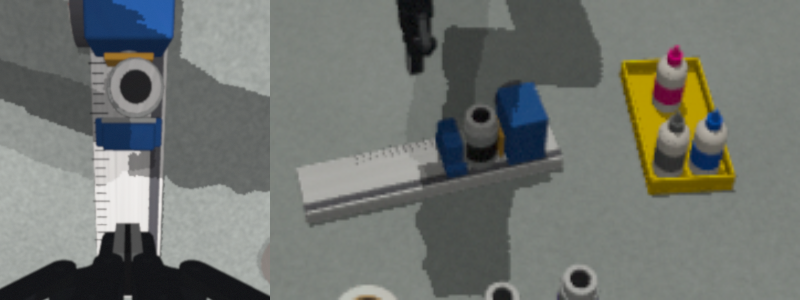

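The mandrel stands upright, clamped between jaw and pad. The brass face moved from 91.4 to 94.5 (about 3 mm of yield left in), the pink bottle stands in the caddy, and the arm is clear. Handing in.

```bash
python3 -c "
from rig import env
print(env.job_done())"
```

```text
the job is handed in; nothing more can be done
None
```

The job is done and handed in at about 25 s on the robot's clock, well inside the 70 s limit; no verdict was reported.

- **Bottle:** I lowered the pink-capped bottle into the caddy until the touch-down was felt at about 7 N, then released it. The last picture shows it standing upright in the free part of the caddy, next to the two other bottles.
- **Clamping:** I slid the jaw up to the mandrel and pressed until the spring yielded, then held it for about 1.3 s. The push at the wrist was about 18.5 N, against 11.4 N when only sliding the jaw and mandrel, so the spring carried about 7 N.
- **Last checks:** After backing off, the brass pad still sat about 3 mm back from where it started, short of its 6 mm stop. The mandrel stood upright between jaw and pad, and the gripper was clear with about 0 N at the wrist. I worked out the remaining clamping force from that 3 mm and did not measure it directly.
- **Disagreements:**
  - The wrist and overhead cameras differed by about 2 mm, close to the stated calibration accuracy.
  - The mandrel's sliding friction was higher than I expected, at about 4 N.
  - The final depth check of the mandrel's far rim also picked up the headstock, so I relied on the picture and the pad position instead.

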